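# Clamp a regulator body in the service fixture

### The job

On the diving-regulator service bench, push the regulator body along the channel of the clamping fixture with the fingertips until it sits fully against the end stop, then push the clamp's toggle lever over by its crossbar until it snaps shut onto the body. Do not pick the body up or tip it: it stays flat on the bed the whole time. Leave everything else on the bench where it is, and finish clear of it all.

Things in the scene. Friction and masses are not known exactly. Their poses are not given: they have to be found in the camera images.
- fixture: dark grey metal clamping fixture fixed to the bench: bed 300 x 150 x 12 mm (x, y, z). Origin at the centre of its underside (bench level), z up; +x points along the channel to the end stop and clamp, roughly to the robot's left (world +y, give or take 23 degrees). Two steel rails, 10 mm high and thick, 48 mm apart inside, run from x = -150 to +80 mm; the channel between is open above and at its -x end
- stop (a point): middle of the end stop's stopping face, at x = +80 mm of the fixture, 23 mm above the bench. The stop is a dark steel block across the channel, 16 mm thick, 68 mm wide, 22 mm high over the bed
- regulator: bright metal regulator body, loose: block 80 x 44 x 26 mm (x, y, z), about 0.5 kg +-30%, between the rails; a round turret on it, 36 mm across, tops out 40 mm above the underside, 12 mm ahead of the middle. Origin: centre of underside; axes as the fixture's. Starts 45 to 100 mm short of the stop; home when the origin is at fixture x = +40. Push its flat rear (-x) face, 10 to 20 mm above the bed so it cannot tip; friction up to 8 N
- clamp_lever (a joint): lever angle, rad: 0 open (crossbar leans to the fixture's +x, clamp arm up), grows as the crossbar is pushed to -x. Over-centre spring: short of about 0.55 it springs back open, past about 0.7 it snaps shut by itself, about 1.22 on the body (arm's rubber pad pressing on the turret; limit 1.25). Needs 2 to 6 N at the crossbar
- hinge (a point): centre of the lever's hinge (axis along the fixture's y), at x = +115, z = +66 mm of the fixture, in a steel clevis 34 mm along x, 36 mm wide, 78 mm high above the bench
- crossbar (a point): centre of the lever's black crossbar, 60 mm long (along the fixture's y), 18 mm thick, 100 mm from the hinge on an 11 mm rod. In the fixture, mm: open x +174, z 147; mid-swing x +115, z 166; shut x +57, z 147. The clamp arm is on the -x side of the rod, its raised end up to 150 mm above the bench; nothing stands on the crossbar's +x side
- fitting: bystander: brass fitting, 22 mm across, 30 mm high, standing on the bed beside a rail; origin at the centre of its underside
- plug: bystander: small steel plug, 20 mm across, 26 mm high, standing on the bed beside the other rail; origin at the centre of its underside
- spanner: bystander: steel spanner 150 mm long lying on the bench beside the fixture, on the robot's side
- demand_valve: bystander: black round demand valve, 64 mm across, 30 mm high, with a mouthpiece, lying on the bench beyond the fixture; origin at the centre of its underside
- driver: bystander: grey-handled screwdriver 190 mm long lying on the bench
- grease_jar: bystander: lidded jar, 56 mm across, 50 mm high; origin at the centre of its underside
- cup: bystander: open steel cup, 68 mm across, 60 mm high; origin at the centre of its underside
Things that resemble listed ones, but are neither listed nor needed, are in the scene too. Leave any brown, orange or pink look-alike of the regulator alone.

How it is judged:
On the way, in this order (a step that is already met when the one before it is completed fails the run):
1. the regulator body is pushed home against the end stop (within 3 mm) while the clamp is still open (x of regulator in the frame of fixture above 0.037 m and value of joint clamp_lever below 0.3 rad), for 0.2 s.
2. the clamp lever is flipped over and has snapped shut (value of joint clamp_lever above 1.15 rad), for 0.2 s.
At the end, for the whole second after the job is handed in: The clamp lever rests shut (above 1.15 rad) on the regulator body, which lies flat on the bed, at rest, within 4 mm of the end stop (value of joint clamp_lever above 1.15 rad and x of regulator in the frame of fixture above 0.036 m and z of regulator in the frame of fixture below 0.015 m and angle between regulator's own z axis and vertical below 0.05 rad and linear speed of regulator below 0.02 m/s); the robot touches nothing.
It fails at once if the regulator body is lifted more than 8 mm off the bed (z of regulator in the frame of fixture above 0.02 m).
It fails at once if the regulator body is tipped by more than 0.2 rad (angle between regulator's own z axis and vertical above 0.2 rad).
It fails at once if another thing on the bench is moved by more than 20 mm (distance of any of fitting, plug, spanner, demand_valve, driver, grease_jar, cup from where it was at the start of the episode above 0.02 m).
It also fails if it takes over 45 s, if anything falls off the work surface, if the arm or the gripper's body presses on something with over 40 N, if the wrist force passes 120 N, or if a joint passes its speed limit or range.

### The arm

A 6-joint arm with a two-finger parallel gripper is mounted at the origin on the work surface. World frame = base frame: x ahead of the robot, y to its left, z up, the work surface at z = 0. Lengths are in m, angles in rad, forces in N, time in s.
With the tool pointing down it reaches from about 0.4 to 0.925 m from the base axis. Payload 3.4 kg.
Tool frame: the origin (TCP) lies midway between the tips of the shut fingers; the grasp point (between the pads) lies 19 mm behind it (bot.grip_depth is the distance from the TCP to the grasp point, in m); z points along the fingers, y is the direction in which the jaws open and shut (so a half turn about z gives the same grasp; the last joint's range is limited). The gripper opens to 85 mm and grips with 20 to 120 N. Pads are 22 mm wide; open, the fingers measure 114 mm over their backs; the gripper's body (76 mm by 85 mm) begins 54 mm behind the grasp point. The pads swing forward as they close: fully open they stand 13 mm farther back than shut.
Start: joints at [1.071, 0.307, 1.506, -0, 1.328, -0.073], TCP at [0.238, 0.523, 0.231] pointing down, gripper open.
Joint ranges: [-3.12, 3.12], [-1.05, 2.28], [0.14, 2.33], [-1.42, 4.57], [0.1, 2.73], [-2.68, 2.68]. Speed limits (rad/s): [2.57, 2.57, 3.14, 3.14, 3.14, 3.14].

### API

Orientations are given as [roll, pitch, yaw] about the fixed x, y, z axes, in that order (R = Rz(yaw) Ry(pitch) Rx(roll)).
In Python, from plant import bot, capture, workorder, nets gives the robot as it stands. The module is installed in compiled form; this text tells all that it offers.
- The arm moves only by the shell command python3 -m pendant 'ROWS' [FORCE]. ROWS is JSON, a list of rows, each an object with "xyz": the shift along the tool's x, y, z as a fraction of full scale, a list of three; "rot": the turn, a rotation vector about the tool's x, y, z as a fraction of full scale, a list of three; "gripper": the closure, from -1 (fully open) to 1 (shut), so that 0 is half open. A call has 1 to 8 rows; each row shifts and turns the commanded pose from where the row before left it, along the tool's axes as they then stand; what a row does not reach is not made up. Full scale, the value 1, is 50 cm for a shift and 2 rad for a turn. A row lasts 1/12 s, in which the tool goes at most 41.7 mm and 7.16 degrees, less where a joint would pass 70% of its speed; a pose out of reach is approached as far as the arm can. A call with a number of a shift or a turn outside -1 to 1 is refused whole. A call with a gripper value outside its range is refused whole. The fingers move at their own pace and stop on an object; FORCE is the grip in N (left out, the last holds). Time passes only in rows, so rows that do not move let the fingers close. It gives the time, the measured TCP pose, the force and the opening at its end, in the units of the state.
- bot.state(): the state, without advancing time (a new reading comes with each control period).
- capture(name): name is "scene" or "top"; returns a dict with "pixels" (384x512x3 uint8, red, green, blue), "K" (3x3 intrinsics, pixels), "R" (3x3) and "t" (3): a world point X has camera coordinates R X + t. Camera axes: x right, y down, z forward; pixel columns grow to the right and rows downward; lengths in m; the calibration is good to about 2 mm. A picture is of the moment at which its call begins. There is no depth.
- workorder.hand_in(): hands the job in, once; it reports no verdict.
Trained networks look in the newest picture that a camera, given by its name, has taken for a name from the list of things; names that differ only in an ending like _2 or _b are one class to them, and where a whole thing is asked for, a point or a joint stands for the part that bears it (a point fixed in the world has none). Each returns a list of dicts, best first, with "confidence" (0 to 1); they miss things now and then, are a little off and sometimes report something else, mostly with a low value. They report only what shows in the picture. A call takes as long as a camera call. They do not tell look-alikes from the thing itself.
- nets.look_for(label, camera): "rect" ([centre column, centre row, width, height] as shares, 0 to 1, of the picture: columns of its width, rows of its height, round what is visible of it).
The state is a dict: "clock": time; "q": joint angles; "joint_vel": joint speeds; "effort": joint torques, N m; "eef_pos": TCP position; "tool_rot": TCP orientation; "force": force on the tool from outside, world axes, zero at the start; "torque": the same for the moment, N m; "opening": finger opening in m.
Only numpy, scipy, OpenCV 4.12 (cv2) and the standard library are available. Lean on these libraries where they do the work, as an engineer would, in place of code of your own. Each camera call takes 0.05 s, during which the arm holds its last target.

## Working session

There is one attempt and no reset: what is moved stays moved. The work goes in short steps, Python scripts to look and compute and a shell command to move; the robot and the scene stay as the last step left them, time stands still between calls to the robot, and variables do not carry over. Pictures are saved under pics/ and viewed, and the job is handed in when it is done.

```bash
mkdir -p pics
python3 - <<'E'
from plant import bot,capture,nets
import cv2,numpy as np
for n in("scene","top"):
    c=capture(n); cv2.imwrite(f"pics/{n}0.png",c["pixels"][:,:,::-1])
    np.savez(n+"0.npz",**c)
    print(n,c["K"].tolist(),c["R"].tolist(),c["t"].tolist())
    for l in("fixture","regulator","clamp_lever","crossbar","fitting","plug","spanner","demand_valve","driver","grease_jar","cup"):
        for d in nets.look_for(l,n)[:3]:
            r=d["rect"];print(l,round(d["confidence"],2),[round(r[0]*512),round(r[1]*384),round(r[2]*512),round(r[3]*384)])
print(bot.state())
E
```

```text
scene [[422.77980150675523, 0.0, 261.526770938911], [0.0, 422.77980150675523, 196.97381202084028], [0.0, 0.0, 1.0]] [[0.25351806111287833, 0.967329837775516, 0.0012560409071802588], [0.8158501950483107, -0.21312023796061638, -0.5375576465935946], [-0.5197278633373434, 0.13730531351992167, -0.8432260663368962]] [-0.1315415514632856, -0.3465480956021969, 1.4457850901603855]
fixture 0.61 [255, 216, 131, 90]
regulator 0.97 [169, 289, 23, 32]
regulator 0.83 [237, 225, 29, 27]
regulator 0.78 [274, 166, 18, 24]
clamp_lever 0.6 [300, 188, 42, 37]
crossbar 0.95 [299, 187, 44, 32]
plug 0.47 [266, 238, 12, 14]
spanner 0.59 [233, 196, 50, 25]
demand_valve 0.91 [240, 278, 25, 33]
demand_valve 0.52 [296, 187, 43, 30]
demand_valve 0.29 [373, 159, 45, 34]
driver 0.81 [377, 162, 48, 43]
driver 0.62 [255, 216, 130, 92]
grease_jar 0.7 [405, 233, 30, 24]
cup 0.87 [101, 307, 35, 32]
cup 0.33 [254, 218, 126, 103]
top [[433.9426893829282, 0.0, 255.13377615868887], [0.0, 433.9426893829282, 191.52443061745115], [0.0, 0.0, 1.0]] [[-0.013304262490120346, -0.9999114069613879, -0.00041812449319886843], [-0.98593
[... 688 characters left out ...]
up 0.81 [375, 157, 25, 23]
cup 0.61 [255, 204, 100, 52]
{'clock': 1.2, 'q': array([ 1.07048201e+00,  3.06805512e-01,  1.50638367e+00, -1.08404673e-05,
        1.32838384e+00, -7.34903303e-02]), 'joint_vel': array([-0.00063292,  0.00087498,  0.00091546,  0.00023566,  0.00223373,
        0.00087996]), 'effort': array([ 1.27701992e-04, -4.57491982e+01, -2.52335858e+01,  2.06985096e-04,
        6.00023122e-04, -8.66794721e-06]), 'eef_pos': array([0.23807029, 0.52342263, 0.23130792]), 'tool_rot': array([3.14157385e+00, 1.19362123e-05, 2.71477127e+00]), 'force': array([ 0.27558921, -0.81189325, -0.47638529]), 'torque': array([-0.04047281, -0.00719056, -0.0055112 ]), 'opening': 0.08572865335886781}
```

Run:
```python
import cv2,numpy as np
a=cv2.imread("pics/scene0.png");cv2.imwrite("pics/s0crop.png",cv2.resize(a[150:290,170:360],None,fx=4,fy=4,interpolation=cv2.INTER_CUBIC))
cv2.imwrite("pics/s0b.png",cv2.resize(a,None,fx=1.5,fy=1.5))
b=cv2.imread("pics/top0.png");cv2.imwrite("pics/t0crop.png",cv2.resize(b[140:280,190:340],None,fx=4,fy=4,interpolation=cv2.INTER_CUBIC))
cv2.imwrite("pics/t0b.png",cv2.resize(b,None,fx=1.5,fy=1.5))
```

```text
(no output)
```

View pics/s0crop.png

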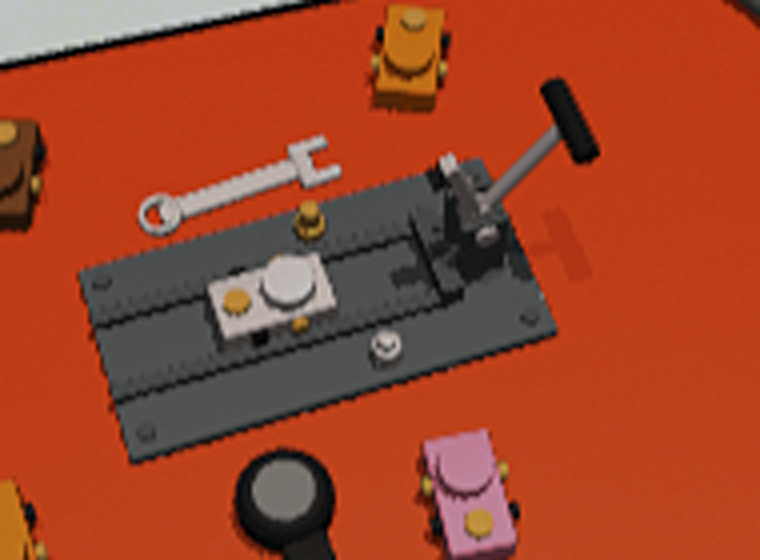

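View pics/t0crop.png

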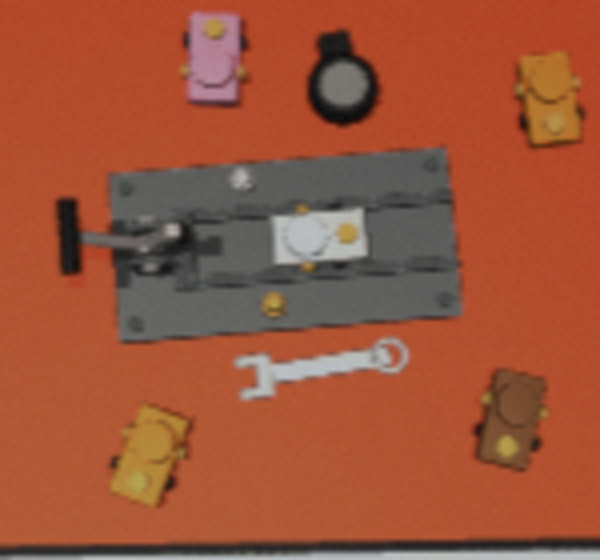

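View pics/s0b.png

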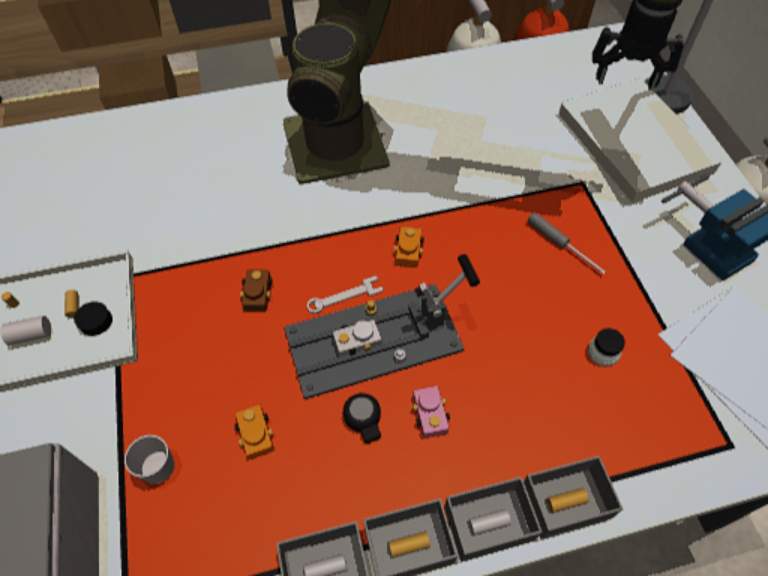

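View pics/t0b.png

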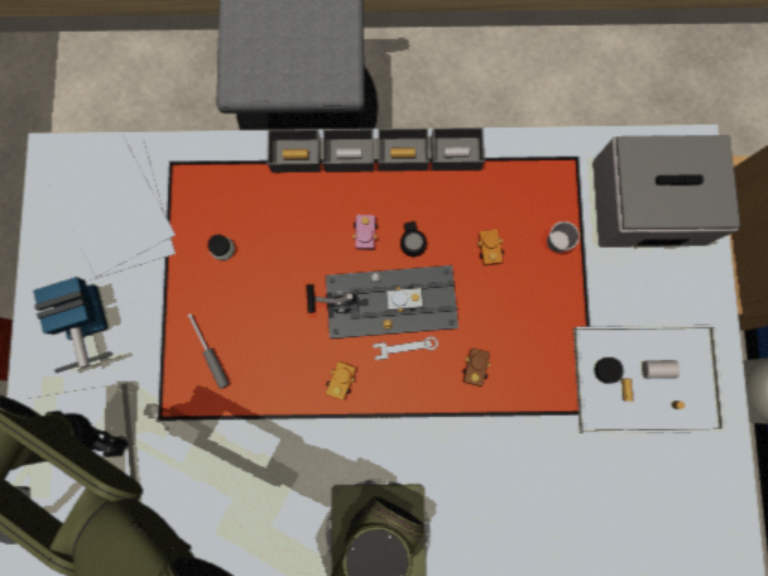

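```bash
cat > h.py <<'E'
import numpy as np
C={n:dict(np.load(n+"0.npz")) for n in("scene","top")}
def proj(n,X):
    c=C[n];Y=np.atleast_2d(X)@c["R"].T+c["t"];return Y[:,:2]/Y[:,2:]*[c["K"][0,0],c["K"][1,1]]+[c["K"][0,2],c["K"][1,2]]
def f2w(p,P):
    P=np.atleast_2d(P).astype(float);c,s=np.cos(p[2]),np.sin(p[2])
    return np.c_[p[0]+c*P[:,0]-s*P[:,1],p[1]+s*P[:,0]+c*P[:,1],P[:,2]]
E
cat > fit.py <<'E'
from h import *
from scipy.optimize import least_squares as L
B=np.array([[.15,.075,.012],[-.15,.075,.012],[-.15,-.075,.012],[.15,-.075,.012]])
# +x left(top img); +y fixture = -world x?? yaw~90deg: y_f = -world x => toward robot (bottom of top img)
top=np.array([[220.5,225.25],[305.25,219],[301.5,177],[217.5,183.5]])
sc=np.array([[290.75,189.5],[190,218],[203,265.5],[309,233]])
r=lambda p:np.r_[(proj("top",f2w(p,B))-top).ravel(),(proj("scene",f2w(p,B))-sc).ravel()]
for k in (slice(0,16),slice(0,8),slice(8,16)):
    s=L(lambda p:r(p)[k],[.6,0,1.57]);print(s.x,np.degrees(s.x[2]),np.abs(s.fun).max(),s.fun.round(1))
    if k==slice(0,16): p=s.x
np.save("p.npy",p)
import cv2
cols=[(0,255,0),(255,255,0),(255,0,255)]
c2=np.array([[172,-30,0],[172,30,0]])
for n,o in(("scene",(170,150)),("top",(190,140))):
    im=cv2.imread(f"pics/{n}0.png");im=im[o[1]:o[1]+140,o[0]:o[0]+190];im=cv2.resize(im,None,fx=4,fy=4,interpolation=cv2.INTER_CUBIC)
    def dl(P,c,cl=True):
        q=((proj(n,f2w(p,np.array(P)/1000))-o+.5)*4).astype(int);cv2.polylines(im,[q],cl,c,1)
    dl(B*1000,cols[0])
    dl([[174,-30,147],[174,30,147]],cols[1],False); dl([[115,0,66],[174,0,147]],cols[1],False)
    for y in(24,-24): dl([[-150,y,22],[80,y,22]],cols[1],False)
    dl([[80,-34,34],[80,34,34],[96,34,34],[96,-34,34]],cols[2])
    for rx in (-30,-45): dl([[rx-40,-22,38],[rx+40,-22,38],[rx+40,22,38],[rx-40,22,38]],(0,0,255) if rx==-30 else (255,0,0))
    cv2.imwrite(f"pics/fit_{n}.png",im)
print(f2w(p,[[.174,0,.147],[.057,0,.147],[.08,0,.023],[-.15,0,.012]]))
E
python3 fit.py
```

```text
[ 0.51673321 -0.03657503  1.6356308 ] 93.71474152421912 1.2896296092586113 [-1.3 -0.4  0.2 -0.9 -0.2 -1.1 -1.  -1.1 -0.7 -0.6 -1.1 -0.8 -1.  -0.7
  0.4 -0.5]
[ 0.51369455 -0.03857361  1.63385571] 93.61303630900288 0.7560903966140984 [-0.8  0.4  0.8  0.1  0.4 -0.2 -0.4 -0.3]
[ 0.51899535 -0.03541189  1.63675947] 93.77940989222748 1.051816526335358 [-0.1 -0.1 -0.6 -0.2 -0.3  0.   1.1  0.1]
[[ 0.50545992  0.1370594   0.147     ]
 [ 0.51304024  0.02030521  0.147     ]
 [ 0.51155009  0.04325689  0.023     ]
 [ 0.52645157 -0.18625987  0.012     ]]
```

```bash
sed -i 's/^r=lambda/top-=.375;sc-=.375\nr=lambda/' fit.py; python3 fit.py
```

```text
[ 0.51651122 -0.03655368  1.63574221] 93.72112517695759 0.9181075106363323 [-0.9  0.   0.6 -0.5  0.2 -0.7 -0.7 -0.6 -0.3 -0.3 -0.8 -0.5 -0.6 -0.4
  0.7 -0.2]
[ 0.51503569 -0.03728356  1.63389044] 93.6150265954872 0.7526645050295429 [-0.8  0.4  0.7  0.   0.4 -0.2 -0.4 -0.3]
[ 0.5176127  -0.03613362  1.63697442] 93.79172564146776 1.0159095124650435 [-0.1 -0.1 -0.6 -0.1 -0.3  0.   1.   0. ]
[[ 0.50521858  0.13707949  0.147     ]
 [ 0.5128119   0.02032615  0.147     ]
 [ 0.5113192   0.04327767  0.023     ]
 [ 0.52624625 -0.18623744  0.012     ]]
```

View pics/fit_scene.png

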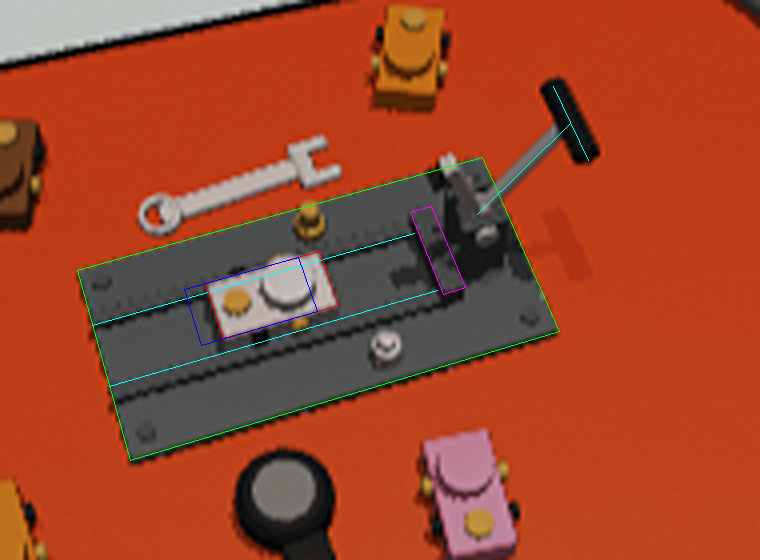

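View pics/fit_top.png

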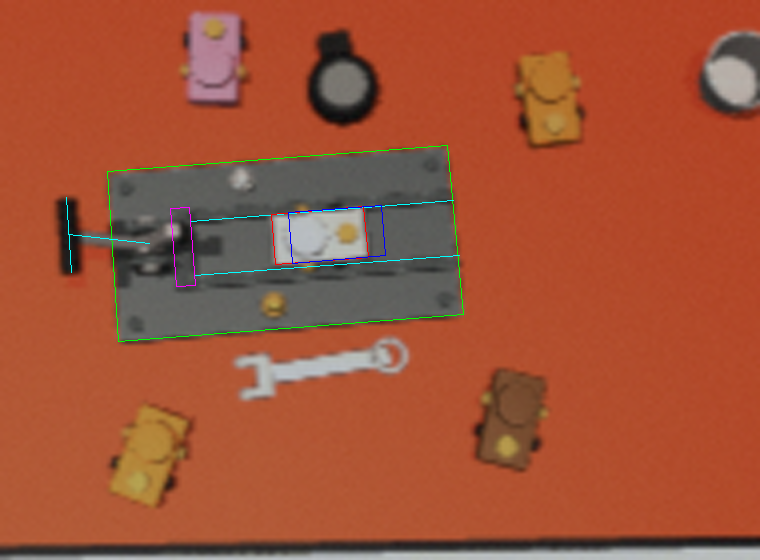

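White body in the channel (scene (240,224), top (270,199)) is the regulator. The pink, brown and two orange bodies lie off the fixture and are look-alikes. The body's origin is at fixture x of about -30 mm, so its rear face is at about -70. The fit overlays agree with the bed, stop, crossbar and body. First I'll square the tool to the fixture and shut the fingers.

```bash
python3 -m pendant '[{"xyz":[0,0,-0.005],"rot":[0,0,0.06],"gripper":1},{"xyz":[0,0,-0.005],"rot":[0,0,0.06],"gripper":1},{"xyz":[0,0,-0.005],"rot":[0,0,0.06],"gripper":1},{"xyz":[0,0,-0.005],"rot":[0,0,0.06],"gripper":1},{"xyz":[0,0,-0.005],"rot":[0,0,0.06],"gripper":1},{"xyz":[0,0,-0.005],"rot":[0,0,0.06],"gripper":1},{"xyz":[0,0,-0.005],"rot":[0,0,0.06],"gripper":1},{"xyz":[0,0,-0.005],"rot":[0,0,0.06],"gripper":1}]' 60
python3 -m pendant '[{"xyz":[0,0,0],"rot":[0,0,0.06],"gripper":1},{"xyz":[0,0,0],"rot":[0,0,0],"gripper":1}]'
cat > rel.py <<'E'
from h import *;import sys
from plant import bot
p=np.load("p.npy");s=bot.state();e=s["eef_pos"];y=s["tool_rot"][2]
c,sn=np.cos(p[2]),np.sin(p[2]);d=e[:2]-p[:2]
print("clock",s["clock"],"fixture mm",((c*d[0]+sn*d[1])*1e3).round(1),((-sn*d[0]+c*d[1])*1e3).round(1),(e[2]*1e3).round(1),"yaw err",y-p[2],"rp",s["tool_rot"][:2],"F",s["force"].round(1),"open",s["opening"])
if len(sys.argv)>1:
    t=[float(a)/1e3 for a in sys.argv[1:4]];w=f2w(p,t)[0]-e
    print("tool frac",np.array([np.cos(y)*w[0]+np.sin(y)*w[1],np.sin(y)*w[0]-np.cos(y)*w[1],-w[2]])/.5)
E
python3 rel.py -105 0 250
```

```text
clock: 1.87
eef_pos: [0.238, 0.5234, 0.2514]
tool_rot: [-3.142, 0.0, 1.749]
force: [0.5, 0.1, 0.1]
opening: -0.0
clock: 2.03
eef_pos: [0.2381, 0.5235, 0.2515]
tool_rot: [3.141, -0.0, 1.632]
force: [-0.2, 0.6, 0.7]
opening: 0.0001
clock 2.0333 fixture mm 576.9 241.5 251.5 yaw err -0.0039123768812547866 rp [ 3.14137308e+00 -3.68384648e-04] F [-0.2  0.6  0.7] open 0.00011442013881482695
tool frac [-1.3619931   0.48829074  0.00305397]
```

```bash
python3 -m pendant '[{"xyz":[-0.06,0.05,0],"rot":[0,0,0],"gripper":1},{"xyz":[-0.06,0.05,0],"rot":[0,0,0],"gripper":1},{"xyz":[-0.06,0.05,0],"rot":[0,0,0],"gripper":1},{"xyz":[-0.06,0.05,0],"rot":[0,0,0],"gripper":1},{"xyz":[-0.06,0.05,0],"rot":[0,0,0],"gripper":1},{"xyz":[-0.06,0.05,0],"rot":[0,0,0],"gripper":1},{"xyz":[-0.06,0.05,0],"rot":[0,0,0],"gripper":1},{"xyz":[-0.06,0.05,0],"rot":[0,0,0],"gripper":1}]'
python3 -m pendant '[{"xyz":[-0.075,0.01,0],"rot":[0,0,0],"gripper":1},{"xyz":[-0.075,0.01,0],"rot":[0,0,0],"gripper":1},{"xyz":[-0.075,0.01,0],"rot":[0,0,0],"gripper":1},{"xyz":[-0.075,0.01,0],"rot":[0,0,0],"gripper":1},{"xyz":[-0.075,0.01,0],"rot":[0,0,0],"gripper":1},{"xyz":[-0.075,0.01,0],"rot":[0,0,0],"gripper":1},{"xyz":[-0.075,0.01,0],"rot":[0,0,0],"gripper":1},{"xyz":[-0.075,0.01,0],"rot":[0,0,0],"gripper":1}]'
python3 rel.py -105 0 250
```

```text
clock: 2.7
eef_pos: [0.454, 0.2951, 0.2514]
tool_rot: [3.141, -0.0, 1.639]
force: [1.0, 1.0, 0.4]
opening: -0.0002
clock: 3.37
eef_pos: [0.5121, -0.002, 0.2514]
tool_rot: [3.141, -0.0, 1.639]
force: [1.5, 1.2, -0.1]
opening: -0.0001
clock 3.3667 fixture mm 34.8 2.2 251.4 yaw err 0.002946212004259152 rp [ 3.14122691e+00 -4.03500247e-06] F [ 1.5  1.2 -0.1] open -5.490506787282427e-05
tool frac [-0.2796334   0.00352818  0.00288378]
```

Position past the rear, then descend to about 60 mm and look.

```bash
python3 -m pendant '[{"xyz":[-0.07,0.001,0],"rot":[0,0,0],"gripper":1},{"xyz":[-0.07,0.001,0],"rot":[0,0,0],"gripper":1},{"xyz":[-0.07,0.001,0],"rot":[0,0,0],"gripper":1},{"xyz":[-0.07,0,0],"rot":[0,0,0],"gripper":1},{"xyz":[0,0,0.07],"rot":[0,0,0],"gripper":1},{"xyz":[0,0,0.08],"rot":[0,0,0],"gripper":1},{"xyz":[0,0,0.08],"rot":[0,0,0],"gripper":1},{"xyz":[0,0,0.08],"rot":[0,0,0],"gripper":1}]'
python3 -m pendant '[{"xyz":[0,0,0.06],"rot":[0,0,0],"gripper":1},{"xyz":[0,0,0],"rot":[0,0,0],"gripper":1},{"xyz":[0,0,0],"rot":[0,0,0],"gripper":1}]'
python3 rel.py -105 0 25
cat > pic.py <<'E'
from plant import capture;import cv2,sys
for n,o in(("scene",(170,130)),("top",(180,140))):
    a=capture(n)["pixels"][:,:,::-1];cv2.imwrite(f"pics/{n}_{sys.argv[1]}.png",cv2.resize(a[o[1]:o[1]+140,o[0]:o[0]+180],None,fx=4,fy=4,interpolation=cv2.INTER_CUBIC))
E
python3 pic.py 1
```

```text
clock: 4.03
eef_pos: [0.5227, -0.1405, 0.0953]
tool_rot: [3.14, 0.001, 1.637]
force: [0.6, 0.0, -1.0]
opening: -0.0003
clock: 4.28
eef_pos: [0.5212, -0.1393, 0.065]
tool_rot: [-3.137, -0.002, 1.637]
force: [0.3, 0.0, -0.1]
opening: 0.0003
clock 4.2833 fixture mm -102.9 2.0 65.0 yaw err 0.0012017838401314762 rp [-3.13741770e+00 -1.77870682e-03] F [ 0.3  0.  -0.1] open 0.00027693157706573516
tool frac [-0.00428798  0.00391168  0.08003797]
```

View pics/scene_1.png

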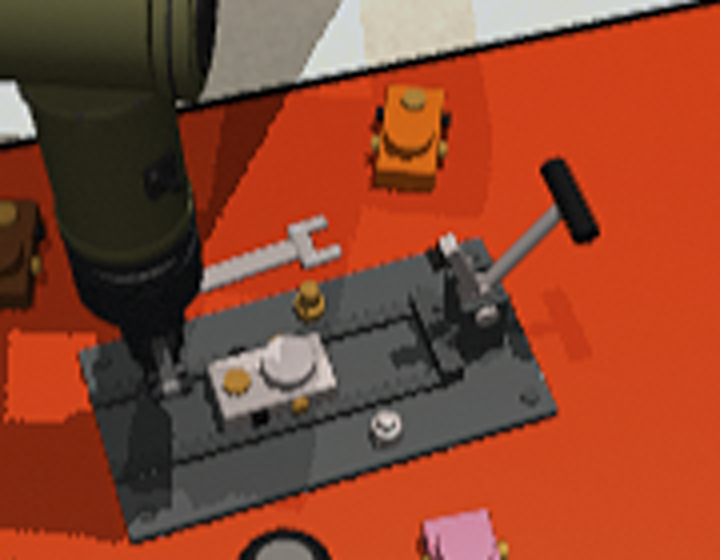

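View pics/top_1.png

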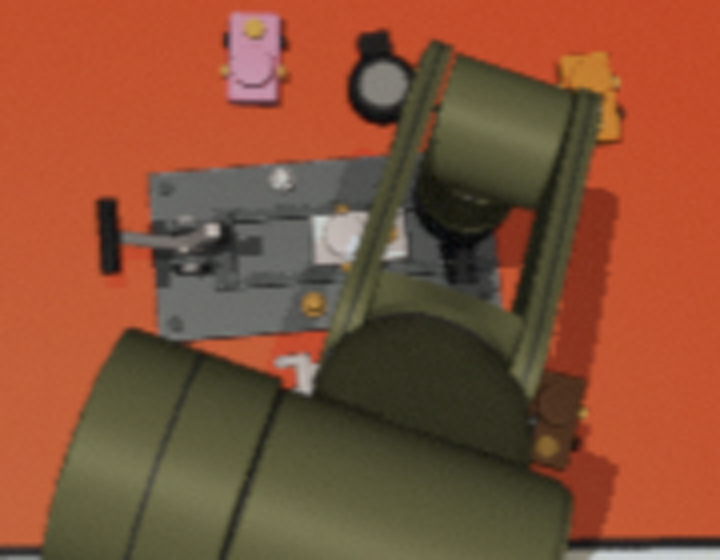

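Scene view: the shut fingertips are at crop (172,385), over the channel just behind the body's rear face at (215,395). Nothing has been disturbed. Descending to 25 mm.

```bash
python3 -m pendant '[{"xyz":[0,0.001,0.03],"rot":[0,0,0],"gripper":1},{"xyz":[0,0.001,0.03],"rot":[0,0,0],"gripper":1},{"xyz":[0,0,0.02],"rot":[0,0,0],"gripper":1},{"xyz":[0,0,0],"rot":[0,0,0],"gripper":1},{"xyz":[0,0,0],"rot":[0,0,0],"gripper":1}]'
python3 rel.py -85 0 25
```

```text
clock: 4.8
eef_pos: [0.5243, -0.1399, 0.0274]
tool_rot: [3.14, 0.001, 1.635]
force: [0.5, -0.1, 0.6]
opening: -0.0004
clock 4.8 fixture mm -103.6 -1.1 27.4 yaw err -0.0004308152695871037 rp [3.14010302e+00 6.48979607e-04] F [ 0.5 -0.1  0.6] open -0.0003672379271911852
tool frac [ 0.03721659 -0.00213598  0.00484976]
```

```bash
python3 -m pendant '[{"xyz":[0.01,-0.001,0.003],"rot":[0,0,0],"gripper":1},{"xyz":[0.01,0,0],"rot":[0,0,0],"gripper":1},{"xyz":[0.01,0,0],"rot":[0,0,0],"gripper":1},{"xyz":[0.01,0,0],"rot":[0,0,0],"gripper":1},{"xyz":[0.01,0,0],"rot":[0,0,0],"gripper":1},{"xyz":[0.01,0,0],"rot":[0,0,0],"gripper":1},{"xyz":[0.01,0,0],"rot":[0,0,0],"gripper":1},{"xyz":[0.01,0,0],"rot":[0,0,0],"gripper":1}]'
python3 rel.py -11 0 25; python3 pic.py 2
```

```text
clock: 5.47
eef_pos: [0.5212, -0.0999, 0.0252]
tool_rot: [3.14, 0.001, 1.635]
force: [0.1, -4.0, 3.6]
opening: -0.0002
clock 5.4667 fixture mm -63.5 -0.6 25.2 yaw err -0.0005766247688958615 rp [3.14020724e+00 1.14645938e-03] F [ 0.1 -4.   3.6] open -0.00022505092630773177
tool frac [ 0.10497972 -0.0012024   0.00044272]
```

View pics/scene_2.png

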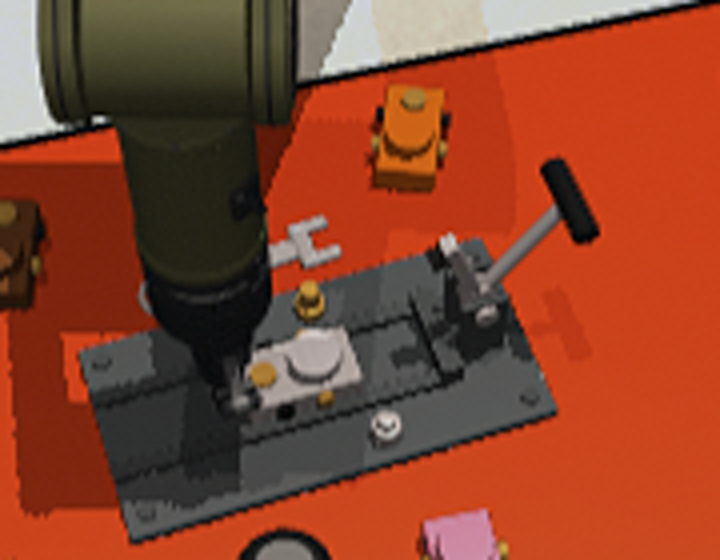

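The fingers are pressing the rear face (tip at crop (235,400)) and the body has moved ahead flat, with about 4 N of reaction. Continuing.

```bash
python3 -m pendant '[{"xyz":[0.01,0,0],"rot":[0,0,0],"gripper":1},{"xyz":[0.01,0,0],"rot":[0,0,0],"gripper":1},{"xyz":[0.01,0,0],"rot":[0,0,0],"gripper":1},{"xyz":[0.01,0,0],"rot":[0,0,0],"gripper":1},{"xyz":[0.01,0,0],"rot":[0,0,0],"gripper":1},{"xyz":[0.01,0,0],"rot":[0,0,0],"gripper":1},{"xyz":[0.01,0,0],"rot":[0,0,0],"gripper":1},{"xyz":[0.01,0,0],"rot":[0,0,0],"gripper":1}]'
python3 -m pendant '[{"xyz":[0.006,0,0],"rot":[0,0,0],"gripper":1},{"xyz":[0.004,0,0],"rot":[0,0,0],"gripper":1},{"xyz":[0,0,0],"rot":[0,0,0],"gripper":1}]'
python3 rel.py -11 0 25
```

```text
clock: 6.23
eef_pos: [0.5179, -0.0594, 0.0248]
tool_rot: [3.142, 0.0, 1.635]
force: [0.5, -3.1, 3.0]
opening: -0.0001
clock: 6.48
eef_pos: [0.5174, -0.0541, 0.0247]
tool_rot: [-3.141, -0.001, 1.635]
force: [0.9, -0.6, 0.6]
opening: -0.0003
clock 6.4833 fixture mm -17.6 0.3 24.7 yaw err -0.0007879621051807284 rp [-3.14122743e+00 -7.18525637e-04] F [ 0.9 -0.6  0.6] open -0.00028824893003183904
tool frac [ 0.01310137  0.00056577 -0.00057721]
```

Small steps until the stop shows in the force.

```bash
python3 -m pendant '[{"xyz":[0.004,0,0],"rot":[0,0,0],"gripper":1},{"xyz":[0.003,0,0],"rot":[0,0,0],"gripper":1},{"xyz":[0.003,0,0],"rot":[0,0,0],"gripper":1},{"xyz":[0.002,0,0],"rot":[0,0,0],"gripper":1}]';python3 rel.py
python3 -m pendant '[{"xyz":[0.002,0,0],"rot":[0,0,0],"gripper":1},{"xyz":[0.002,0,0],"rot":[0,0,0],"gripper":1}]';python3 rel.py
```

```text
clock: 6.82
eef_pos: [0.517, -0.0488, 0.0247]
tool_rot: [-3.141, -0.0, 1.635]
force: [0.0, -2.7, 0.8]
opening: 0.0
clock 6.8167 fixture mm -12.3 0.3 24.7 yaw err -0.0011511710709508627 rp [-3.14113634e+00 -1.52881823e-04] F [ 0.  -2.7  0.8] open 6.896644750395101e-06
clock: 6.98
eef_pos: [0.5174, -0.048, 0.0247]
tool_rot: [3.141, 0.002, 1.636]
force: [-0.4, -11.0, -0.7]
opening: 0.0002
clock 6.9833 fixture mm -11.5 -0.2 24.7 yaw err 0.0003465688200354755 rp [3.14121705e+00 2.20221899e-03] F [ -0.4 -11.   -0.7] open 0.0001782694252558302
```

```bash
python3 -m pendant '[{"xyz":[0.002,0,0],"rot":[0,0,0],"gripper":1},{"xyz":[0,0,0],"rot":[0,0,0],"gripper":1},{"xyz":[0,0,0],"rot":[0,0,0],"gripper":1},{"xyz":[0,0,0],"rot":[0,0,0],"gripper":1}]';python3 rel.py; python3 pic.py 3
```

```text
clock: 7.32
eef_pos: [0.5174, -0.048, 0.0247]
tool_rot: [3.141, 0.003, 1.636]
force: [-0.4, -10.7, -0.0]
opening: -0.0005
clock 7.3167 fixture mm -11.5 -0.2 24.7 yaw err 0.000413573850474247 rp [3.14126075 0.00330808] F [ -0.4 -10.7  -0. ] open -0.0004981291020891742
```

View pics/scene_3.png

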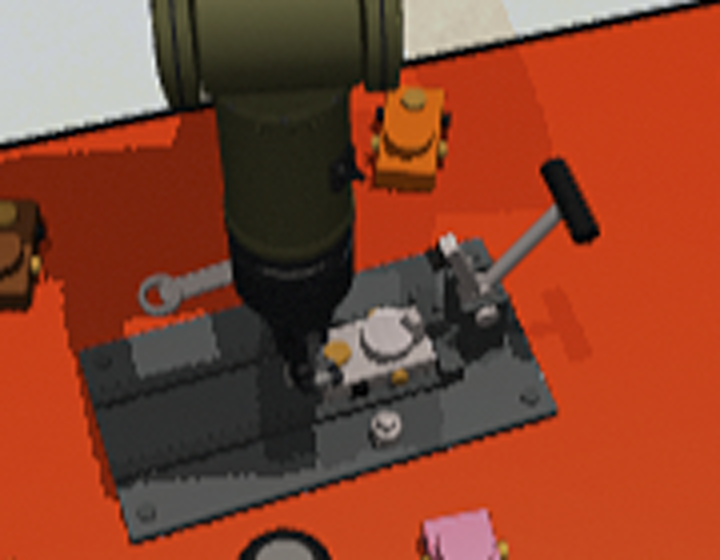

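View pics/top_3.png

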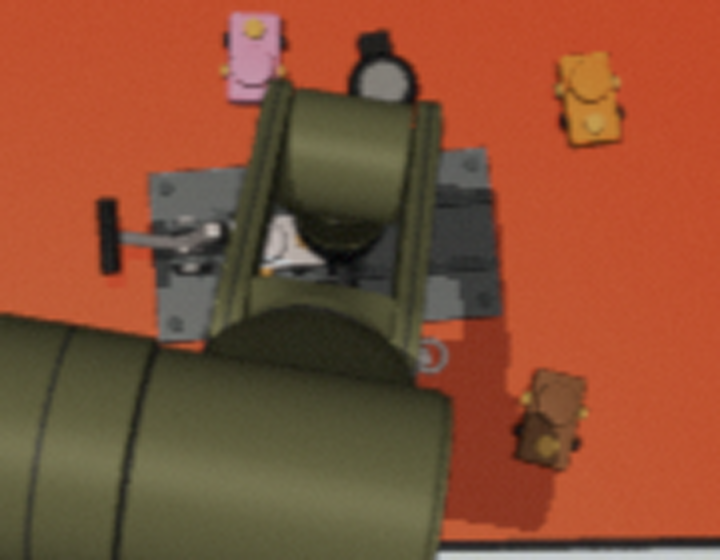

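The body's front is against the stop at scene crop (437,350), flat, with the lever still open. The force is steady at about 11 N and the position has stalled, and TCP x of -11.5 matches a half pad behind a rear face at 0. Backing off, then up and over to the crossbar's far side.

```bash
python3 -m pendant '[{"xyz":[-0.02,0,0],"rot":[0,0,0],"gripper":1},{"xyz":[-0.04,0,0],"rot":[0,0,0],"gripper":1},{"xyz":[0,0,-0.07],"rot":[0,0,0],"gripper":1},{"xyz":[0,0,-0.08],"rot":[0,0,0],"gripper":1},{"xyz":[0,0,-0.08],"rot":[0,0,0],"gripper":1},{"xyz":[0,0,-0.08],"rot":[0,0,0],"gripper":1},{"xyz":[0,0,-0.08],"rot":[0,0,0],"gripper":1},{"xyz":[0,0,-0.08],"rot":[0,0,0],"gripper":1}]'
python3 rel.py 230 0 255
```

```text
clock: 8.08
eef_pos: [0.5179, -0.075, 0.2614]
tool_rot: [-3.141, -0.002, 1.635]
force: [1.7, 0.1, -0.6]
opening: -0.0
clock 8.0833 fixture mm -38.5 1.1 261.4 yaw err -0.0008787249608914749 rp [-3.14053879e+00 -2.06998982e-03] F [ 1.7  0.1 -0.6] open -4.8527485296275874e-05
tool frac [0.5370024  0.00180265 0.01288359]
```

```bash
python3 -m pendant '[{"xyz":[0.06,0,0],"rot":[0,0,0],"gripper":1},{"xyz":[0.08,0,0],"rot":[0,0,0],"gripper":1},{"xyz":[0.08,0,0],"rot":[0,0,0],"gripper":1},{"xyz":[0.08,0,0],"rot":[0,0,0],"gripper":1},{"xyz":[0.08,0,0],"rot":[0,0,0],"gripper":1},{"xyz":[0.08,0,0],"rot":[0,0,0],"gripper":1},{"xyz":[0.08,0,0],"rot":[0,0,0],"gripper":1},{"xyz":[0,0,0],"rot":[0,0,0],"gripper":1}]'
python3 rel.py 230 0 142; python3 pic.py 4
```

```text
clock: 8.75
eef_pos: [0.5, 0.2008, 0.2594]
tool_rot: [-3.14, -0.006, 1.641]
force: [0.6, -0.2, -0.6]
opening: -0.0004
clock 8.75 fixture mm 238.0 1.0 259.4 yaw err 0.0051979076492292275 rp [-3.14003223 -0.00580971] F [ 0.6 -0.2 -0.6] open -0.0003884650258352969
tool frac [-0.01592637  0.00196224  0.23474676]
```

View pics/scene_4.png

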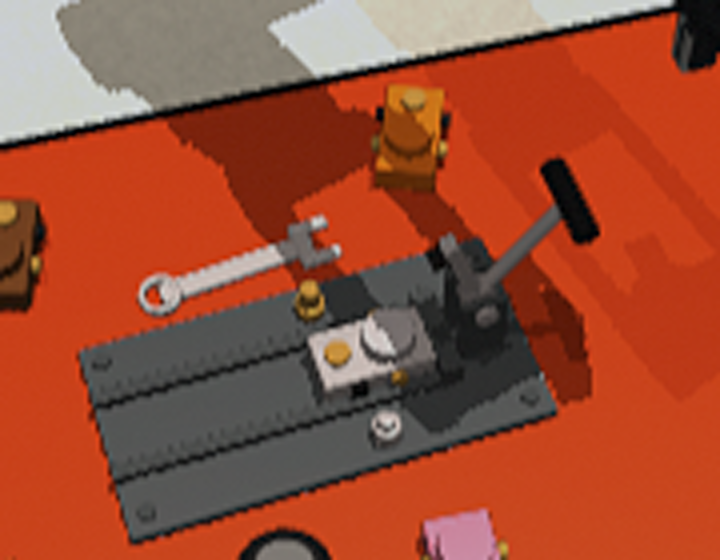

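View pics/top_4.png

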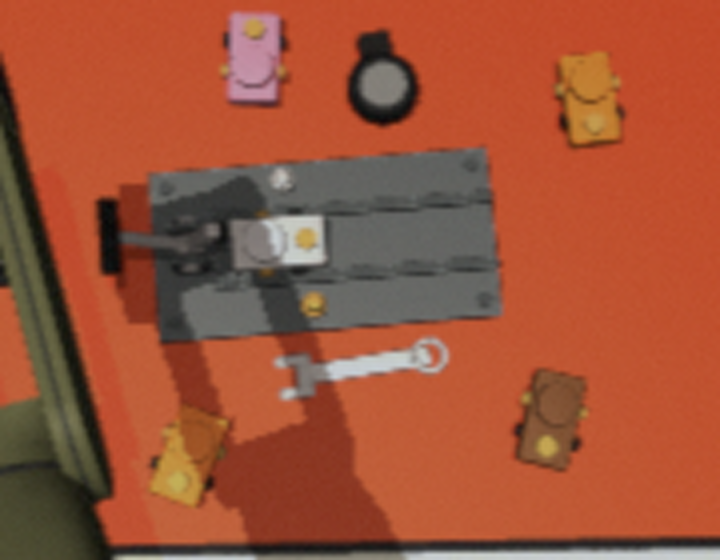

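Clear view: the body sits against the stop (front edge at top crop (231,245)), the lever is open with its crossbar at (108,236), and the bystanders are unmoved. Descending to bar height.

```bash
python3 -m pendant '[{"xyz":[0,0,0.06],"rot":[0,0,0],"gripper":1},{"xyz":[0,0,0.08],"rot":[0,0,0],"gripper":1},{"xyz":[0,0,0.06],"rot":[0,0,0],"gripper":1},{"xyz":[-0.02,0.002,0.035],"rot":[0,0,0],"gripper":1},{"xyz":[0,0,0],"rot":[0,0,0],"gripper":1},{"xyz":[0,0,0],"rot":[0,0,0],"gripper":1}]'
python3 rel.py 195 0 142; python3 pic.py 5
```

```text
clock: 9.35
eef_pos: [0.5025, 0.1819, 0.1414]
tool_rot: [-3.138, 0.001, 1.632]
force: [-0.2, -0.1, 0.8]
opening: -0.0001
clock 9.35 fixture mm 218.9 -0.2 141.4 yaw err -0.0036978490430641386 rp [-3.13808535e+00  5.82549611e-04] F [-0.2 -0.1  0.8] open -0.00011102386923822206
tool frac [-0.04786899 -0.00021102 -0.00110879]
```

View pics/scene_5.png

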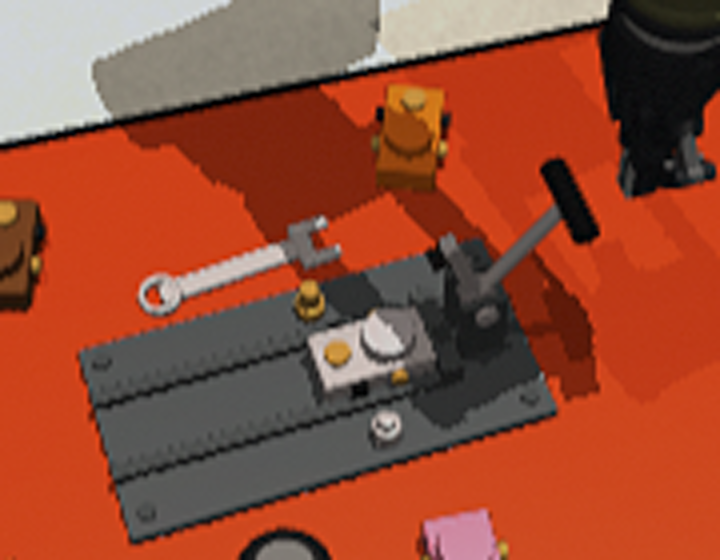

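```bash
python3 -c "
from h import *
for X in ([.5025,.1819,.1414],[.5025,.1709,.1414],[.5025,.1929,.1414]): print((proj('scene',X)-[170,130]+.5)*4)
p=np.load('p.npy');print((proj('scene',f2w(p,[[.219,.015,.141],[.219,-.015,.141],[.174,0,.147],[.174,.03,.147],[.174,-.03,.147]]))-[170,130]+.5)*4)"
```

```text
[[634.8516962  190.23674087]]
[[618.69556125 193.7672528 ]]
[[650.96313457 186.71599623]]
[[625.63934232 172.39250065]
 [644.06473741 208.50032048]
 [570.97398349 203.06969987]
 [553.48492473 166.86950215]
 [588.9663167  240.31161371]]
```

Run:
```python
from plant import capture;import cv2
a=capture("scene")["pixels"][:,:,::-1];cv2.imwrite("pics/s6.png",cv2.resize(a[90:190,290:410],None,fx=6,fy=6,interpolation=cv2.INTER_CUBIC))
```

```text
(no output)
```

View pics/s6.png

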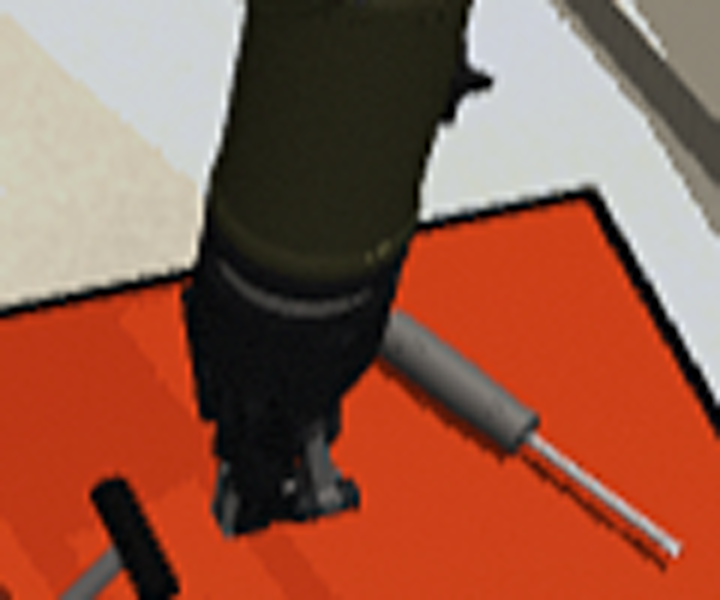

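The shut fingertips are beside the bar at (232,525), on its +x side at bar height, with the driver well behind. The gripper silhouette reaches further toward +x than I expected, but that side is clear. Now pushing the crossbar to -x.

```bash
python3 -m pendant '[{"xyz":[-0.012,0,0],"rot":[0,0,0],"gripper":1},{"xyz":[-0.012,0,0],"rot":[0,0,0],"gripper":1},{"xyz":[-0.012,0,0],"rot":[0,0,0],"gripper":1},{"xyz":[-0.012,0,0],"rot":[0,0,0],"gripper":1},{"xyz":[-0.012,0,0],"rot":[0,0,0],"gripper":1},{"xyz":[-0.012,0,0],"rot":[0,0,0],"gripper":1}]'
python3 rel.py 118 0 142; python3 pic.py 7
```

```text
clock: 10.0
eef_pos: [0.5064, 0.1487, 0.1432]
tool_rot: [3.139, -0.003, 1.634]
force: [0.8, 6.3, 3.0]
opening: -0.0001
clock 10.0 fixture mm 185.6 -1.9 143.2 yaw err -0.0019798969812743206 rp [ 3.1394112  -0.00332849] F [0.8 6.3 3. ] open -7.484254076005391e-05
tool frac [-0.13513037 -0.00359615  0.00241909]
```

View pics/scene_7.png

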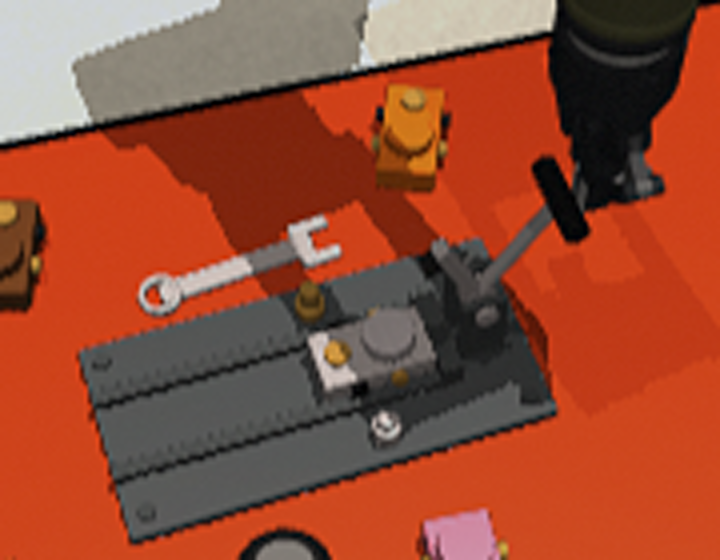

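Contact: the bar has started to move, from (570,203) to (560,200), with about 6 N. Continuing.

```bash
python3 -m pendant '[{"xyz":[-0.012,0,0],"rot":[0,0,0],"gripper":1},{"xyz":[-0.012,0,0],"rot":[0,0,0],"gripper":1},{"xyz":[-0.012,0,0],"rot":[0,0,0],"gripper":1},{"xyz":[-0.012,0,0],"rot":[0,0,0],"gripper":1},{"xyz":[-0.012,0,0],"rot":[0,0,0],"gripper":1},{"xyz":[-0.012,0,0],"rot":[0,0,0],"gripper":1}]'
python3 rel.py 118 0 142
```

```text
clock: 10.6
eef_pos: [0.5076, 0.1108, 0.142]
tool_rot: [-3.141, 0.001, 1.635]
force: [0.5, 0.9, 0.0]
opening: -0.0001
clock 10.6 fixture mm 147.6 -0.6 142.0 yaw err -0.0009436017189554669 rp [-3.14061457e+00  7.36228706e-04] F [0.5 0.9 0. ] open -0.00014787346204848798
tool frac [-5.92249921e-02 -1.18816315e-03 -2.90779635e-05]
```

```bash
python3 -m pendant '[{"xyz":[-0.012,0,0],"rot":[0,0,0],"gripper":1},{"xyz":[-0.012,0,0],"rot":[0,0,0],"gripper":1},{"xyz":[-0.012,0,0],"rot":[0,0,0],"gripper":1},{"xyz":[-0.012,0,0],"rot":[0,0,0],"gripper":1}]'
python3 rel.py 118 0 142; python3 pic.py 8
```

```text
clock: 10.93
eef_pos: [0.5093, 0.0869, 0.1421]
tool_rot: [-3.141, 0.001, 1.635]
force: [0.4, 0.2, -0.1]
opening: 0.0002
clock 10.9333 fixture mm 123.7 -0.8 142.1 yaw err -0.0010909388775743878 rp [-3.14097905e+00  5.05812726e-04] F [ 0.4  0.2 -0.1] open 0.00016697428193129078
tool frac [-0.01130513 -0.00156788  0.00017608]
```

View pics/scene_8.png

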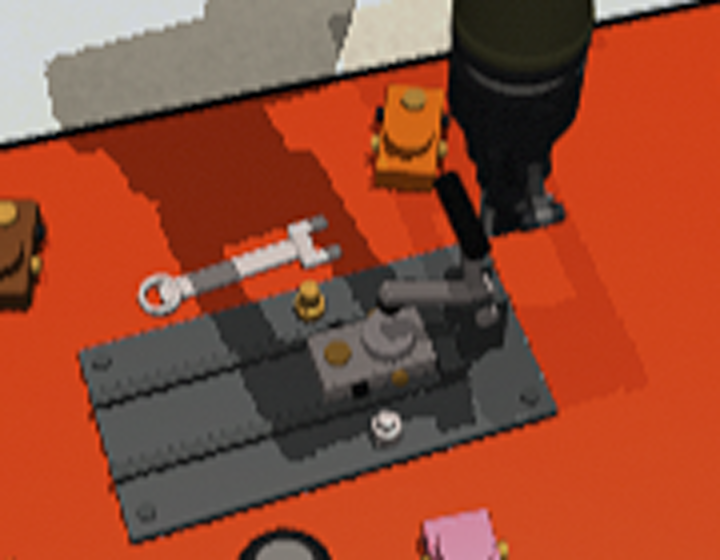

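The bar is at about (463,215), at or just past mid-swing, and the arm is coming down over the turret. A bit more push, then wait.

```bash
python3 -m pendant '[{"xyz":[-0.01,0,0],"rot":[0,0,0],"gripper":1},{"xyz":[-0.01,0,0],"rot":[0,0,0],"gripper":1},{"xyz":[-0.01,0,0],"rot":[0,0,0],"gripper":1},{"xyz":[0,0,0],"rot":[0,0,0],"gripper":1},{"xyz":[0,0,0],"rot":[0,0,0],"gripper":1},{"xyz":[0,0,0],"rot":[0,0,0],"gripper":1}]'
python3 rel.py; python3 pic.py 9
```

```text
clock: 11.53
eef_pos: [0.5104, 0.073, 0.1423]
tool_rot: [-3.142, -0.0, 1.635]
force: [0.7, 0.1, 0.3]
opening: -0.0001
clock 11.5333 fixture mm 109.7 -1.0 142.3 yaw err -0.0010263944064297092 rp [-3.14153930e+00 -1.60859548e-04] F [0.7 0.1 0.3] open -7.439410821782442e-05
```

View pics/scene_9.png

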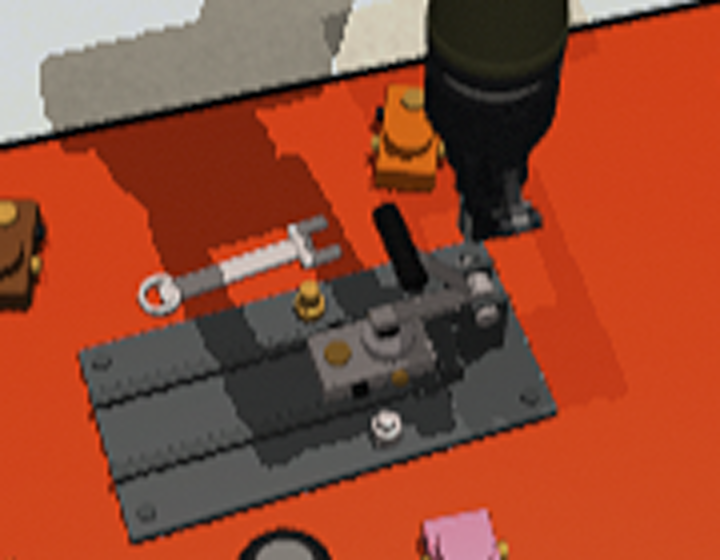

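Snapped shut: the bar is at (400,247) with the pad on the turret at (385,325). Withdrawing to +x and up.

```bash
python3 -m pendant '[{"xyz":[0.05,0,0],"rot":[0,0,0],"gripper":1},{"xyz":[0.07,0,0],"rot":[0,0,0],"gripper":1},{"xyz":[0.07,0,-0.03],"rot":[0,0,0],"gripper":1},{"xyz":[0.05,0,-0.06],"rot":[0,0,0],"gripper":1},{"xyz":[0.04,0,-0.07],"rot":[0,0,0],"gripper":1},{"xyz":[0.04,0,-0.06],"rot":[0,0,0],"gripper":1},{"xyz":[0,0,0],"rot":[0,0,0],"gripper":1},{"xyz":[0,0,0],"rot":[0,0,0],"gripper":1}]'
python3 -m pendant '[{"xyz":[0,0,0],"rot":[0,0,0],"gripper":1},{"xyz":[0,0,0],"rot":[0,0,0],"gripper":1},{"xyz":[0,0,0],"rot":[0,0,0],"gripper":1}]'
python3 rel.py; python3 pic.py 10
python3 - <<'E'
from h import *
import cv2
p=np.load("p.npy")
for n,o in(("scene",(170,130)),("top",(180,140))):
    im=cv2.imread(f"pics/{n}_10.png")
    def dl(P,c,cl=True):
        q=((proj(n,f2w(p,np.array(P)/1000))-o+.5)*4).astype(int);cv2.polylines(im,[q],cl,c,1)
    dl([[57,-30,147],[57,30,147]],(255,255,0),False)
    dl([[0,-22,38],[80,-22,38],[80,22,38],[0,22,38]],(0,0,255))
    cv2.imwrite(f"pics/{n}_10o.png",im)
E
```

```text
clock: 12.3
eef_pos: [0.5013, 0.2344, 0.2545]
tool_rot: [3.137, -0.002, 1.637]
force: [0.3, -0.3, -1.0]
opening: 0.0001
clock: 12.55
eef_pos: [0.4992, 0.2315, 0.2506]
tool_rot: [-3.138, 0.001, 1.634]
force: [-0.0, -0.7, -0.4]
opening: -0.0
clock 12.55 fixture mm 268.6 -0.1 250.6 yaw err -0.0019122321096958217 rp [-3.13819438e+00  1.21655642e-03] F [-0.  -0.7 -0.4] open -4.97683928942239e-05
```

View pics/scene_10o.png

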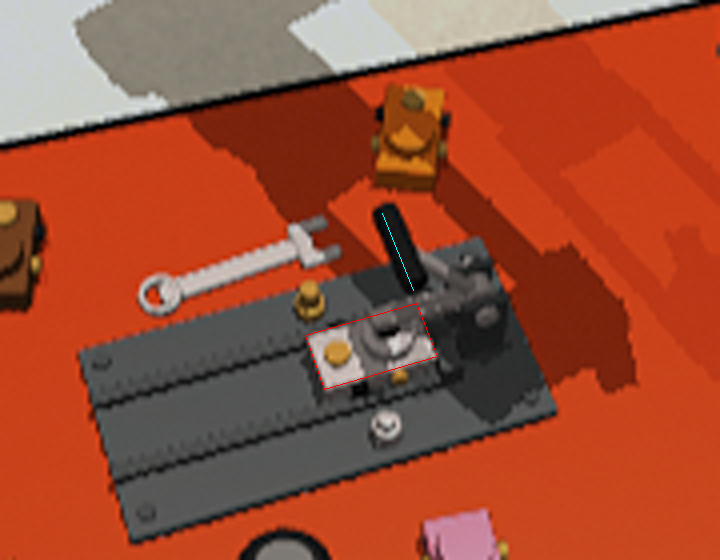

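View pics/top_10o.png

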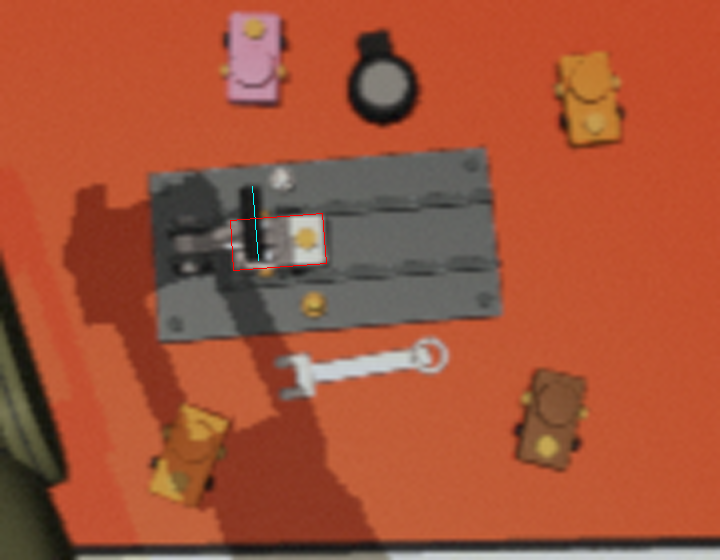

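The body matches the drawn home outline in both views. The crossbar matches the shut position, and the spanner, fitting, plug and demand valve are unmoved. The arm is clear, so I'm handing in.

```bash
python3 -c "
from plant import workorder
print(workorder.hand_in())"
```

```text
the job is handed in; nothing more can be done
None
```

I pushed the regulator body flat along the channel to the end stop, then pushed the crossbar over until the clamp snapped shut. The job is handed in at about 12.6 s on the clock; the hand-in gives no verdict.

**Body against the stop:** the fingers met a steady reaction of about 11 N and the position stalled where the stop should be. In both last pictures the body matches the outline drawn for the home position. That agreement is good to about 2 mm.

**Clamp shut:** the crossbar lies at its shut position, to within a few millimetres in the top view, with the pad on the turret. I judged this from the pictures, since the lever angle itself could not be read.

**Rest of the bench:** the spanner, fitting, plug and demand valve look unmoved in the last pictures. The driver, jar and cup lay outside those last close-up views, and the arm did not go down near them. The gripper ended clear, about 0.25 m up and past the fixture, with force readings below 1 N.

**One disagreement:** the gripper's silhouette reached further toward the fixture's +x side than I expected from the tool description. I did not find out why; that side was clear and I saw no effect from it.

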